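# Draw the grout spreader out from under the tile stack

## Task

Someone stood two spare tiles and the closed tub on top of the blue grout spreader in the tile rack. Take the spreader by its upright black grip, draw it gently out under the steel fence, letting it follow the orange guide rails (which run crooked) without forcing it against them, and lay it flat in the grey tray. The tiles and tub must stay stacked and upright in the rack, and the other things must be left alone.

Things in the scene. Friction and masses are not known exactly. Their poses are not given: they have to be found in the camera images.
- rack: fixed steel tile rack; origin on the ledge under the middle of the stack, z up. The spreader leaves under the fence, roughly along the rack's -x. A thin steel frame 4 mm high runs round the other three sides. At the sides of the fence stand two posts 36 mm high at x=-56 mm, y=+-88 mm, 30 mm long in x, 12 mm thick
- rack_fence (a point): middle of the fence: a steel bar across the rack (along y, 176 mm long, 8 mm thick in x), 10 to 32 mm above the ledge; its centre lies 56.5 mm along -x from the rack's origin. It holds the stack back while the spreader slides out below it
- rack_rails (a point): above the rack's origin, axes as the rack's: centre of two straight rigid orange rails, 4 mm high, 16 mm wide, 73 mm apart inside, from 50 mm behind to 85 mm before the origin (-x). Fitted by eye: they are turned about the origin 0.1 to 0.34 rad off the rack's x, to either side. That angle is in no pose: feel it while drawing. The spreader must not press on them beyond 6 N
- spreader: blue plastic grout spreader, 90 g, flat on the ledge, x from -125 to +35 mm: round paddle 70 mm across, 8 mm thick (origin: centre of its underside), neck 20 mm wide along -x that clears the rails (5.5 to 8 mm up), black upright grip at its end. The paddle has 1.5 mm play each side between the rails: free to turn, but moves along them. Drag of the stack 4 to 12 N. After 100 mm it is clear of the fence
- spreader_grip (a point): point on the spreader's black grip, 118 mm along -x of the spreader's origin and 30 mm above its underside. The grip is an upright bar 14 mm thick along the spreader's x, 44 mm wide along y, from the ledge to 41 mm up; pinch it across the 14 mm from above, one finger behind it, one over the neck (whose top is 8 mm up)
- tile_low: lower tile, terracotta, 100 x 100 x 9 mm, about 200 g, origin at the centre of its underside, z up; starts resting on the paddle 8 mm above the ledge, with its front edge within a few mm of the fence; once the spreader is out it settles 4 mm down on the rails
- tile_top: upper tile, blue, 100 x 100 x 9 mm, about 200 g, lies loose on the lower one; origin at the centre of its underside, z up
- tub: white tub with green hinged lid, closed and empty, about 120 g, 86 x 96 x 56 mm, standing loose on the upper tile; origin at the centre of its underside, z up
- tray: fixed shallow open grey tray, outside 240 (x) x 120 (y) x 20 mm high, walls and floor 5 mm, origin at the centre of its underside
- spray_bottle: pink spray bottle, 72 mm across, 199 mm tall, standing, origin at the centre of its underside; bystander
- funnel: white plastic funnel standing mouth down, 100 mm across, 105 mm tall, origin at the centre of its underside; bystander
- brush: black rubber-handled grout brush lying on the ledge, about 185 mm long along its x, 36 mm high, origin near its middle at ledge level; bystander
- cap: white screw cap, 22 mm across, 16 mm high, on the ledge behind the rack (112 mm along its +x), beside the tip of a thin orange tail that sticks out backwards from the rails; origin at the centre of its underside; bystander
Mind the look-alikes: they are no part of the job. Of the things like the spreader, leave any that is green, pink or yellow; of the rest the larger one is meant.

How it is judged:
On the way:
1. the spreader has been slid out, still down on the ledge, until its paddle is past the fence (x of spreader in the frame of rack below -0.094 m and height (world z) of spreader below 0.02 m).
At the end, for the whole second after the job is handed in: the spreader lies flat (within 0.1 rad) on the tray's floor, within the tray, at rest; the lower tile is within 20 mm of the rack's middle, upper tile and tub each within 20 mm of the one below and resting on it, all level within 0.1 rad and at rest (z of spreader in the frame of tray between 0 and 0.012 m and angle between each of spreader, tile_low, tile_top, tub's own z axis and vertical below 0.1 rad and x of spreader in the frame of tray between -0.12 and 0.12 m and y of spreader in the frame of tray between -0.06 and 0.06 m and linear speed of each of spreader, tub below 0.02 m/s and horizontal distance between tile_low and rack below 0.02 m and horizontal distance between tile_top and tile_low below 0.02 m and distance between tile_top and tile_low below 0.025 m and horizontal distance between tub and tile_top below 0.02 m and distance between tub and tile_top below 0.025 m); the robot touches nothing.
It fails at once if the spreader is pressed against the rack (rails, fence or posts) with more than 6 N (contact force between spreader and rack above 6 N).
It fails at once if the stack shifts by more than 25 mm or tips by more than 0.2 rad (distance of any of tile_low, tile_top, tub from where it was at the start of the episode above 0.025 m or angle between any of tile_low, tile_top, tub's own z axis and vertical above 0.2 rad).
It fails at once if a bystander (bottle, funnel, brush, cap) is moved by more than 20 mm or tipped (distance of any of spray_bottle, funnel, brush, cap from where it was at the start of the episode above 0.02 m or angle between any of spray_bottle, funnel's own z axis and vertical above 0.2 rad).
It also fails if it takes over 67 s, if anything falls off the work surface, if the arm or the gripper's body presses on something with over 40 N, if the wrist force passes 120 N, or if a joint passes its speed limit or range.

## Robot

A 6-joint arm with a two-finger parallel gripper is mounted at the origin on the work surface. World frame = base frame: x ahead of the robot, y to its left, z up, the work surface at z = 0. Lengths are in m, angles in rad, forces in N, time in s.
With the tool pointing down it reaches from about 0.3 to 0.875 m from the base axis. Payload 6.4 kg.
Tool frame: the origin (TCP) lies on the front face of the gripper's body, between the roots of the fingers; the fingertips stand 64 mm ahead of it and the grasp point (between the pads) lies 45 mm ahead of it; z points along the fingers, y is the line along which they close (so a half turn about z gives the same grasp; the last joint's range is limited). The gripper opens to 88 mm and grips with 3 to 60 N. Pads are 18 mm wide; open, the fingers measure 123 mm over their backs; the gripper's body (75 mm by 187 mm) begins 45 mm behind the grasp point.
Start: joints at [-1.464, 0.181, 1.607, -0, 1.354, -0.206], TCP at [0.177, -0.547, 0.303] pointing down, gripper open.
Joint ranges: [-2.99, 2.99], [-0.89, 2.07], [0.3, 2.58], [-1.14, 4.28], [0, 2.63], [-3.12, 3.12]. Speed limits (rad/s): [2.57, 2.57, 3.01, 3.14, 3.14, 3.14].

## Interface

Orientations are given as a unit quaternion [x, y, z, w].
In Python, from cell import env gives the robot as it stands. The module is installed in compiled form; this text tells all that it offers.
- The arm moves only by the shell command python3 -m handwheel 'ROWS' [FORCE]. ROWS is a JSON object of lists of equal length, an entry for each row: "travel": the shift along the tool's x, y, z each as a share of 50 cm, from -1 to 1, a list of three; "twist": the turn about the tool's z as a share of 2 pi rad, from -1 to 1; "gripper": the opening, from 0 (shut) to 1 (fully open). A call has 1 to 20 rows; each row is the pose to reach, as a shift and turn from the pose commanded when the call began, along the tool's axes at that moment, turning the shorter way round; what a row does not reach only later rows make up. A row lasts 1/10 s, in which the tool goes at most 50 mm and 8.59 degrees, less where a joint would pass 70% of its speed; a pose out of reach is approached as far as the arm can. A call with a number of a shift or a turn outside -1 to 1 is refused whole. A call with a gripper value outside its range is refused whole. The fingers move at their own pace and stop on an object; FORCE is the grip in N (left out, the last holds). Time passes only in rows, so rows that repeat a pose let the fingers close. It gives the time, the measured TCP pose, the force, the opening and the grip force at its end, in the units of the state.
- env.get_obs(): the state, without advancing time (a new reading comes with each control period).
- env.snapshot(name): name is "side" or "top"; returns the picture (400x640x3 uint8, blue, green, red); there is no depth.
- env.camera_params(name): a dict with "fov_y" (degrees; the focal length in pixels is half the picture's height over the tangent of half this angle, whatever the lens; pixels are square), "cx", "cy" (the principal point, pixels), "T" (4x4, takes a point from camera to world coordinates). Camera axes: x right, y down, z forward; pixel columns grow to the right and rows downward; lengths in m; the calibration is good to about 2 mm. A picture is of the moment at which its call begins. camera_params takes no time and is no camera call.
- env.sign_off(): hands the job in; it is judged then, once.
The state is a dict: "time": time; "joint_pos": joint angles; "joint_velocities": joint speeds; "joint_efforts": joint torques, N m; "tcp_pos": TCP position; "eef_rot": TCP orientation; "ft_force": force on the tool from outside, world axes, zero at the start; "moment": the same for the moment, N m; "finger_gap": finger opening in m; "grip_force": force on a finger pad.
Only numpy, scipy, OpenCV 4.12 (cv2) and the standard library are available. Lean on these libraries where they do the work, as an engineer would, in place of code of your own. Each camera call takes 0.05 s, during which the arm holds its last target. There are 200 camera calls.

## Working session

There is one attempt and no reset: what is moved stays moved. The work goes in short steps, Python scripts to look and compute and a shell command to move; the robot and the scene stay as the last step left them, time stands still between calls to the robot, and variables do not carry over. Pictures are saved under pics/ and viewed, at most 10 in all, crops included, and the job is handed in when it is done.

```bash
mkdir -p pics
python3 - <<'E'
from cell import env
import cv2,numpy as np
np.set_printoptions(precision=4,suppress=True)
for n in("top","side"):
    cv2.imwrite(f"pics/{n}0.png",env.snapshot(n)); p=env.camera_params(n); print(n,p)
o=env.get_obs();print(o)
E
```

```text
top {'fov_y': 47.91673888673775, 'cx': 327.2305411105088, 'cy': 195.14609531908883, 'T': array([[-0.0227, -0.993 ,  0.1159,  0.3897],
       [-0.9996,  0.0203, -0.0221,  0.1033],
       [ 0.0196, -0.1163, -0.993 ,  1.1352],
       [ 0.    ,  0.    ,  0.    ,  1.    ]])}
side {'fov_y': 56.069019975836135, 'cx': 317.2944339656313, 'cy': 202.13608873590107, 'T': array([[-0.9302, -0.2148,  0.2975,  0.2447],
       [-0.367 ,  0.5517, -0.749 ,  0.7487],
       [-0.0032, -0.8059, -0.592 ,  0.567 ],
       [ 0.    ,  0.    ,  0.    ,  1.    ]])}
{'time': 0.1, 'joint_pos': array([-1.4643,  0.1815,  1.6079, -0.    ,  1.3538, -0.2063]), 'joint_velocities': array([-0.0004, -0.0011, -0.0014, -0.0017, -0.0011,  0.0011]), 'joint_efforts': array([  0.0002, -43.4825, -34.2697,   0.0705,   0.0341,  -0.    ]), 'tcp_pos': array([ 0.1769, -0.5467,  0.3019]), 'eef_rot': array([ 0.9878,  0.1558,  0.    , -0.0008]), 'ft_force': array([ 0.2174,  0.1534, -0.013 ]), 'moment': array([-0.0278,  0.0246, -0.0344]), 'grip_force': 0.0, 'finger_gap': 0.08803582180212255}
```

View pics/top0.png

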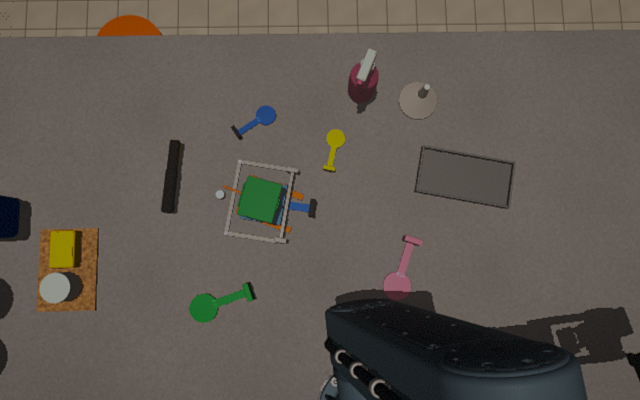

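View pics/side0.png

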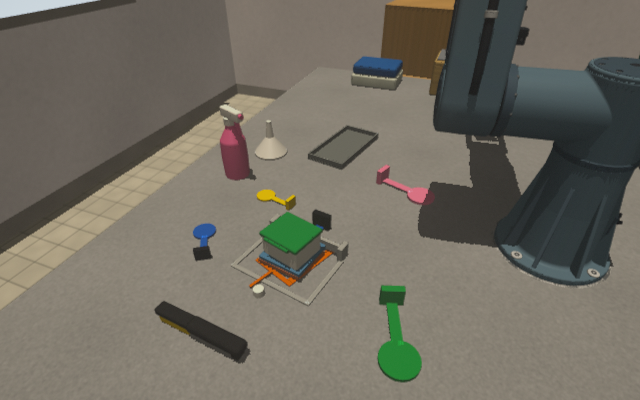

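Top view: rack frame around (262,200), with the spreader grip at (312,208) and its exit pointing right (world -y). The tray is at (464,177), the cap at (220,195), and orange rail ends show near (297,196) and (285,229). Next I'll zoom in.

Run:
```python
import cv2
a=cv2.imread("pics/top0.png")[145:255,205:335]
cv2.imwrite("pics/topz.png",cv2.resize(a,None,fx=6,fy=5.4545454545,interpolation=cv2.INTER_CUBIC)[:, :800])
b=cv2.imread("pics/side0.png")[200:310,225:355]
cv2.imwrite("pics/sidez.png",cv2.resize(b,None,fx=6,fy=5.4545454545,interpolation=cv2.INTER_CUBIC))
```

```text
(no output)
```

View pics/topz.png

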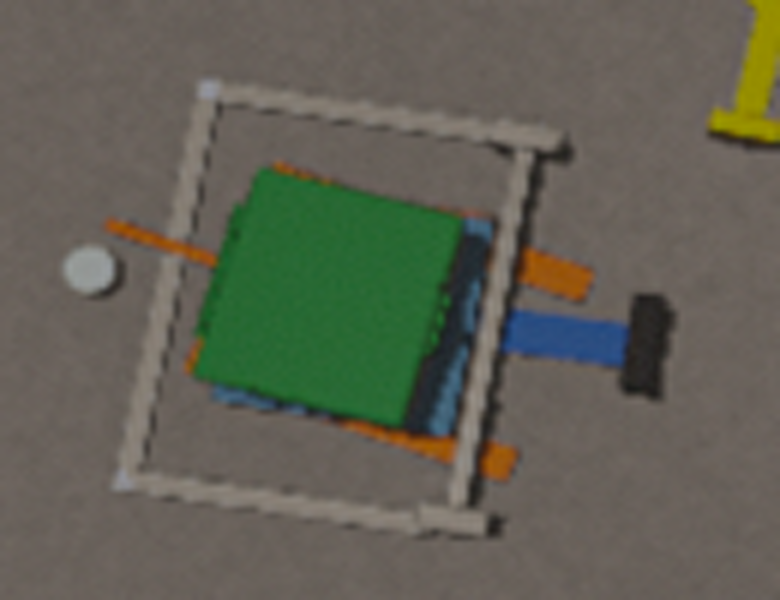

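View pics/sidez.png

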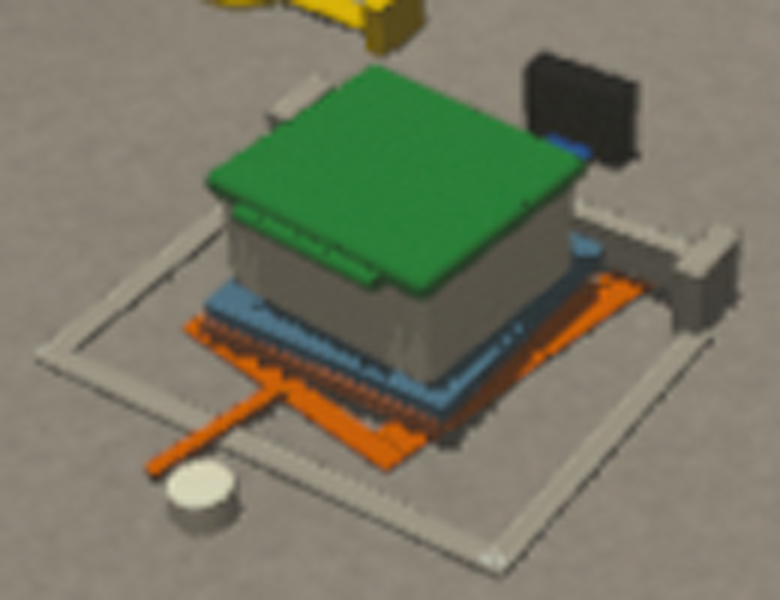

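Crops: rear frame corners at (208,88) and (122,482), fence ends at (530,140) and (455,505), tail from (108,225) to (210,262). Rail front corners are at (594,272) and (520,450), and the black grip is around (645,345).

```bash
cat > h.py <<'E'
from cell import env
import numpy as np,cv2
np.set_printoptions(precision=4,suppress=True)
P={n:env.camera_params(n) for n in("top","side")}
def back(n,c,r,z):
    p=P[n];f=200/np.tan(np.radians(p["fov_y"]/2));T=np.array(p["T"])
    d=T[:3,:3]@np.array([(c-p["cx"])/f,(r-p["cy"])/f,1]);o=T[:3,3]
    return o+d*(z-o[2])/d[2]
def zt(u,v,z): return back("top",205+(u+.5)/6-.5,145+(v+.5)/5.45454-.5,z)
def zs(u,v,z): return back("side",225+(u+.5)/6-.5,200+(v+.5)/5.45454-.5,z)
ang=lambda a,b: np.arctan2(b[1]-a[1],b[0]-a[0])
E
python3 - <<'E'
from h import *
A=zt(208,88,.004);B=zt(122,482,.004)
print("rear corners",A,B,np.hypot(*(A-B)[:2]), "yaw y-axis",ang(A,B), ang(B,A))
F1=zt(532,145,.032);F2=zt(458,505,.032);print("fence",F1,F2,np.hypot(*(F1-F2)[:2]),ang(F2,F1))
print("posts",zt(567,138,.036),zt(490,525,.036))
t=[zt(108,225,.004),zt(212,262,.004)];print("tail",t,ang(*t))
print("tail side",zs(150,470,.004),zs(280,392,.004),ang(zs(150,470,.004),zs(280,392,.004)))
R=[zt(594,272,.004),zt(578,300,.004),zt(520,450,.004),zt(508,480,.004),zt(275,163,.004),zt(190,370,.004)]
print("rails",R)
print("upper rail outer edge ang",ang(R[4],zt(530,250,.004)))
print("lower rail outer",ang(zt(345,424,.004),zt(508,480,.004)))
print("side back bar ends",zs(190,325,.004),zs(388,470,.004))
print("cap",zt(88,268,.016))
g=[zt(*q,.041) for q in((630,292),(667,297),(657,397),(618,390))];print("grip",g,np.mean(g,0))
print("neck",[zt(*q,.008) for q in((512,332),(622,342))])
gs=[zs(*q,.041) for q in((540,52),(637,82))];print("grip side rear/far top edge",gs)
print("tray",[back("top",*q,.02) for q in((422,147),(513,162),(508,207),(415,193))])
E
```

```text
rear corners [0.6144 0.2999 0.004 ] [0.4319 0.3355 0.004 ] 0.18591301163422153 yaw y-axis 2.948697412977316 -0.19289524061247737
fence [0.58   0.1616 0.032 ] [0.4176 0.1939 0.032 ] 0.1655189739766323 -0.19628957005420558
posts [0.5822 0.147  0.036 ] [0.4084 0.1808 0.036 ]
tail [array([0.5507, 0.3418, 0.004 ]), array([0.5326, 0.2982, 0.004 ])] -1.9652217279551134
tail side [0.5495 0.3397 0.004 ] [0.5275 0.2908 0.004 ] -1.9939065329739305
rails [array([0.5247, 0.1379, 0.004 ]), array([0.5117, 0.1448, 0.004 ]), array([0.4429, 0.1701, 0.004 ]), array([0.4293, 0.1753, 0.004 ]), array([0.5784, 0.2717, 0.004 ]), array([0.4827, 0.3074, 0.004 ])]
upper rail outer edge ang -1.9523396137405906
lower rail outer -1.9525789512275673
side back bar ends [0.5728 0.2711 0.004 ] [0.4777 0.3116 0.004 ]
cap [0.5293 0.3475 0.016 ]
grip [array([0.5109, 0.1222, 0.041 ]), array([0.5084, 0.1072, 0.041 ]), array([0.4636, 0.1121, 0.041 ]), array([0.4671, 0.1279, 0.041 ])] [0.4875 0.1174 0.041 ]
neck [array([0.4971, 0.1725, 0.008 ]), array([0.4915, 0.1266, 0.008 ])]
grip side rear/far top edge [array([0.5048, 0.1108, 0.041 ]), array([0.4631, 0.1166, 0.041 ])]
tray [array([ 0.6379, -0.1648,  0.02  ]), array([ 0.5948, -0.3949,  0.02  ]), array([ 0.4806, -0.3741,  0.02  ]), array([ 0.5207, -0.1416,  0.02  ])]
```

```bash
python3 -m handwheel '{"travel":[[0.5,-0.54,0],[0.5,-0.54,0],[0.5,-0.54,0],[0.5,-0.54,0],[0.5,-0.54,0],[0.5,-0.54,0],[0.5,-0.54,0],[0.5,-0.54,0],[0.5,-0.54,0],[0.5,-0.54,0],[0.5,-0.54,0],[0.5,-0.54,0]],"twist":[0.0767,0.0767,0.0767,0.0767,0.0767,0.0767,0.0767,0.0767,0.0767,0.0767,0.0767,0.0767],"gripper":[0.45,0.45,0.45,0.45,0.45,0.45,0.45,0.45,0.45,0.45,0.45,0.45]}' 20
cat >> h.py <<'E'
def go(x,y,z,th=None):
    from scipy.spatial.transform import Rotation as Ro
    o=env.get_obs();R=Ro.from_quat(o["eef_rot"]).as_matrix()
    d=R.T@(np.array([x,y,z])-o["tcp_pos"]);cur=np.arctan2(R[1,1],R[0,1])
    print("tcp",o["tcp_pos"],"yaw tool y",cur,"travel shares",d/.5,"twist",None if th is None else (cur-th)/2/np.pi,"F",o["ft_force"],"t",o["time"])
E
python3 -c "
from h import *
go(.4866,.1185,.2,-1.74)"
```

```text
time: 1.3
tcp_pos: [0.3314, -0.2143, 0.3026]
eef_rot: [0.996, -0.085, -0.0, -0.0]
ft_force: [0.6, -0.2, -0.0]
finger_gap: 0.0398
grip_force: 0.0
tcp [ 0.3314 -0.2143  0.3026] yaw tool y -1.7417512540842375 travel shares [ 0.1928 -0.7087  0.2052] twist -0.0002787207441162663 F [ 0.6261 -0.1568 -0.0276] t 1.3
```

```bash
python3 -m handwheel '{"travel":[[0.193,-0.709,0.1],[0.193,-0.709,0.1],[0.193,-0.709,0.1],[0.193,-0.709,0.1],[0.193,-0.709,0.1],[0.193,-0.709,0.1],[0.193,-0.709,0.1],[0.193,-0.709,0.205],[0.193,-0.709,0.205],[0.193,-0.709,0.205],[0.193,-0.709,0.205],[0.193,-0.709,0.205]],"twist":[0,0,0,0,0,0,0,0,0,0,0,0],"gripper":[0.45,0.45,0.45,0.45,0.45,0.45,0.45,0.45,0.45,0.45,0.45,0.45]}'
python3 - <<'E'
from h import *
go(.4866,.1185,.12,-1.74)
a=env.snapshot("side");cv2.imwrite("pics/s1.png",cv2.resize(a[120:320,200:440],None,fx=3.3,fy=3,interpolation=cv2.INTER_CUBIC))
E
```

```text
time: 2.5
tcp_pos: [0.4876, 0.1186, 0.2021]
eef_rot: [0.996, -0.085, 0.002, -0.0]
ft_force: [0.4, -0.3, 0.1]
finger_gap: 0.0399
grip_force: 0.0
tcp [0.4876 0.1186 0.2021] yaw tool y -1.7419316143132317 travel shares [-0.0024  0.0006  0.1642] twist -0.00030742596609788876 F [ 0.4172 -0.3461  0.0811] t 2.5
```

View pics/s1.png

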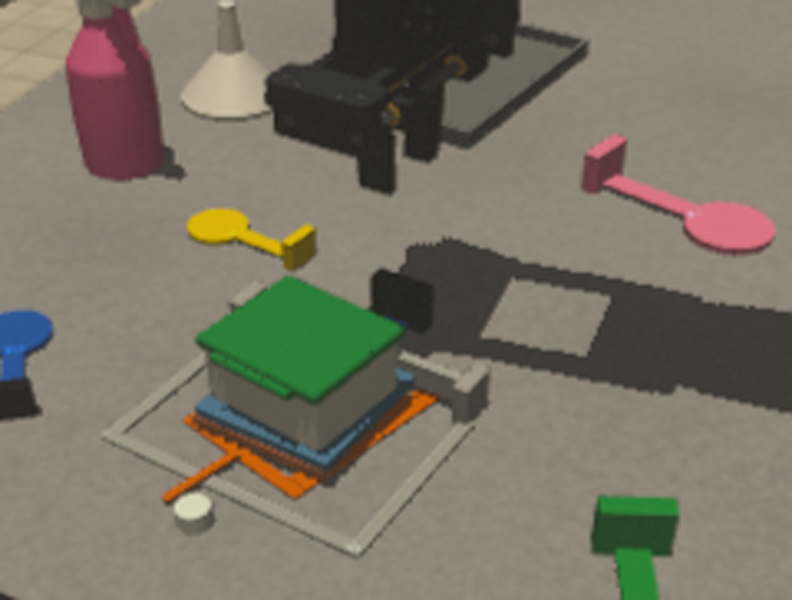

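```bash
python3 -m handwheel '{"travel":[[0,0,0.1],[0,0,0.16],[0,0,0.19],[0,0,0.21],[0,0,0.224],[0,0,0.224],[0,0,0.224]],"twist":[0,0,0,0,0,0,0],"gripper":[0.45,0.45,0.45,0.45,0.45,0.45,0.45]}'
python3 - <<'E'
from h import *
go(.4866,.1185,.09,-1.74)
a=env.snapshot("side")[200:290,250:370];b=env.snapshot("top")[160:250,250:370]
cv2.imwrite("pics/c1.png",cv2.resize(np.hstack([a,b]),None,fx=3.3,fy=6,interpolation=cv2.INTER_CUBIC))
E
```

```text
time: 3.25
tcp_pos: [0.4873, 0.1198, 0.0892]
eef_rot: [0.996, -0.085, 0.001, -0.0]
ft_force: [-0.8, 0.0, 0.3]
finger_gap: 0.0394
grip_force: 0.0
tcp [0.4873 0.1198 0.0892] yaw tool y -1.7400843815873948 travel shares [-0.001   0.0028 -0.0016] twist -1.3429746739817808e-05 F [-0.7707  0.0031  0.337 ] t 3.25
```

View pics/c1.png

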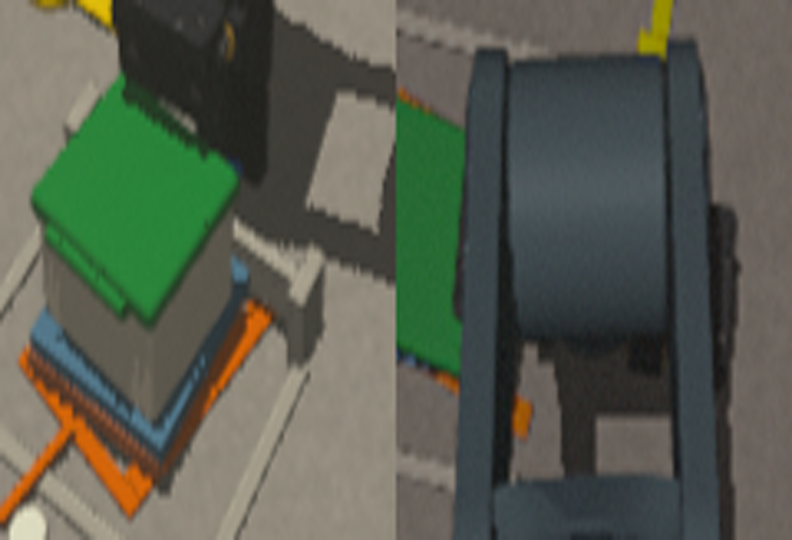

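The gripper body hangs just over the tub's lid edge at about (180,140) without touching, since the force reads near zero. Next I'll close gently.

```bash
python3 -m handwheel '{"travel":[[0,0,0],[0,0,0],[0,0,0],[0,0,0],[0,0,0],[0,0,0]],"twist":[0,0,0,0,0,0],"gripper":[0.25,0.2,0.15,0.1,0.1,0.1]}' 4; python3 -c "
from h import *
o=env.get_obs();print(o['ft_force'],o['moment'],o['finger_gap'],o['grip_force'])"
```

```text
time: 3.95
tcp_pos: [0.4866, 0.1195, 0.0885]
eef_rot: [0.996, -0.084, 0.0, 0.0]
ft_force: [-1.1, -6.2, 4.7]
finger_gap: 0.0144
grip_force: 4.0
[-1.0768 -6.2404  4.7191] [-0.7431  0.3094  0.0245] 0.014423576971288295 4.000524021685123
```

```bash
python3 -m handwheel '{"travel":[[0,0.002,-0.001],[0,0.004,-0.003],[0,0.004,-0.003]],"twist":[0,0,0],"gripper":[0.1,0.1,0.1]}' 4; python3 -c "
from h import *
o=env.get_obs();print(o['tcp_pos'],o['ft_force'],o['moment'],o['finger_gap'],o['grip_force'])"
```

```text
time: 4.25
tcp_pos: [0.4859, 0.1183, 0.0895]
eef_rot: [0.996, -0.085, -0.0, -0.0]
ft_force: [-0.4, 2.4, -2.6]
finger_gap: 0.0142
grip_force: 4.0
[0.4859 0.1183 0.0895] [-0.4308  2.3678 -2.6399] [ 0.2782 -0.0101 -0.0149] 0.014225341187486877 4.003242775797844
```

```bash
cat >> h.py <<'E'
def feel(th=-1.953):
    o=env.get_obs();F=o["ft_force"];d=np.array([np.cos(th),np.sin(th)]);n=np.array([-d[1],d[0]])  # n ~ +x world
    s=o["tcp_pos"][:2]-np.array([.4859,.1183])
    print("drawn %.1f lateral %.1f mm | F along %.2f lateral(+x) %.2f z %.2f Mz %.3f gap %.4f t %.2f"%(1e3*s@d,1e3*s@n,F[:2]@d,F[:2]@n,F[2],o["moment"][2],o["finger_gap"],o["time"]),o["tcp_pos"])
E
python3 -m handwheel '{"travel":[[0,0,0],[0,0,0.001],[-0.0013,0.006,0.001],[-0.0026,0.012,0.001]],"twist":[0,0,0,0],"gripper":[0.1,0.1,0.1,0.1]}' 25; python3 -c "
from h import *
feel()"
```

```text
time: 4.65
tcp_pos: [0.4839, 0.1124, 0.0892]
eef_rot: [0.996, -0.084, 0.0, -0.0]
ft_force: [2.4, 5.5, -2.8]
finger_gap: 0.014
grip_force: 25.0
drawn 6.2 lateral 0.3 mm | F along -5.99 lateral(+x) 0.13 z -2.81 Mz -0.061 gap 0.0140 t 4.65 [0.4839 0.1124 0.0892]
```

```bash
python3 -m handwheel '{"travel":[[-0.0012,0.0055,0],[-0.0024,0.011,0],[-0.0036,0.0165,0]],"twist":[0,0,0],"gripper":[0.1,0.1,0.1]}' 25; python3 -c "
from h import *
feel()"
```

```text
time: 4.95
tcp_pos: [0.4808, 0.1046, 0.0893]
eef_rot: [0.996, -0.085, 0.0, -0.001]
ft_force: [2.6, 5.9, -3.3]
finger_gap: 0.0137
grip_force: 25.0
drawn 14.6 lateral 0.4 mm | F along -6.43 lateral(+x) 0.18 z -3.29 Mz -0.065 gap 0.0137 t 4.95 [0.4808 0.1046 0.0893]
```

```bash
python3 -m handwheel '{"travel":[[-0.0012,0.0055,0],[-0.0024,0.011,0],[-0.0036,0.0165,0],[-0.0048,0.022,0]],"twist":[0,0,0,0],"gripper":[0.1,0.1,0.1,0.1]}' 25; python3 -c "
from h import *
feel()"
```

```text
time: 5.35
tcp_pos: [0.4767, 0.0941, 0.0893]
eef_rot: [0.996, -0.085, 0.0, -0.0]
ft_force: [1.9, 5.3, -3.0]
finger_gap: 0.0138
grip_force: 25.0
drawn 25.9 lateral 0.5 mm | F along -5.67 lateral(+x) -0.19 z -3.00 Mz -0.131 gap 0.0138 t 5.35 [0.4767 0.0941 0.0893]
```

```bash
python3 -m handwheel '{"travel":[[-0.0018,0.0055,0],[-0.0034,0.011,0],[-0.0048,0.0165,0]],"twist":[0,0,0],"gripper":[0.1,0.1,0.1]}' 25; python3 -c "
from h import *
feel()"
```

```text
time: 5.65
tcp_pos: [0.473, 0.0864, 0.0894]
eef_rot: [0.996, -0.085, 0.0, -0.0]
ft_force: [2.2, 5.1, -3.4]
finger_gap: 0.0139
grip_force: 25.0
drawn 34.4 lateral -0.1 mm | F along -5.55 lateral(+x) 0.10 z -3.43 Mz -0.117 gap 0.0139 t 5.65 [0.473  0.0864 0.0894]
```

```bash
python3 -m handwheel '{"travel":[[-0.0013,0.0055,0],[-0.0026,0.011,0],[-0.0039,0.0165,0],[-0.0052,0.022,0]],"twist":[0,0,0,0],"gripper":[0.1,0.1,0.1,0.1]}' 25; python3 -c "
from h import *
feel()"
```

```text
time: 6.05
tcp_pos: [0.4686, 0.0761, 0.0894]
eef_rot: [0.996, -0.085, 0.0, -0.001]
ft_force: [2.7, 7.0, -3.1]
finger_gap: 0.0138
grip_force: 25.0
drawn 45.6 lateral -0.3 mm | F along -7.49 lateral(+x) -0.11 z -3.11 Mz -0.141 gap 0.0138 t 6.05 [0.4686 0.0761 0.0894]
```

```bash
python3 -m handwheel '{"travel":[[-0.0013,0.0055,0],[-0.0026,0.011,0],[-0.0039,0.0165,0],[-0.0052,0.022,0]],"twist":[0,0,0,0],"gripper":[0.1,0.1,0.1,0.1]}' 25; python3 -c "
from h import *
feel()"
```

```text
time: 6.45
tcp_pos: [0.4639, 0.0651, 0.0894]
eef_rot: [0.996, -0.085, 0.0, 0.0]
ft_force: [1.2, 1.8, -1.4]
finger_gap: 0.014
grip_force: 25.0
drawn 57.6 lateral -0.5 mm | F along -2.10 lateral(+x) 0.40 z -1.38 Mz -0.043 gap 0.0140 t 6.45 [0.4639 0.0651 0.0894]
```

```bash
python3 -m handwheel '{"travel":[[-0.001,0.0055,0],[-0.002,0.011,0],[-0.0032,0.0165,0],[-0.0044,0.022,0]],"twist":[0,0,0,0],"gripper":[0.1,0.1,0.1,0.1]}' 25; python3 -c "
from h import *
feel()"
```

```text
time: 6.85
tcp_pos: [0.4598, 0.0547, 0.0892]
eef_rot: [0.996, -0.085, -0.0, 0.0]
ft_force: [0.8, 1.9, -1.0]
finger_gap: 0.014
grip_force: 25.0
drawn 68.7 lateral -0.5 mm | F along -2.08 lateral(+x) 0.01 z -1.03 Mz -0.057 gap 0.0140 t 6.85 [0.4598 0.0547 0.0892]
```

```bash
python3 -m handwheel '{"travel":[[-0.0012,0.0055,0],[-0.0024,0.011,0],[-0.0036,0.0165,0],[-0.0048,0.022,0]],"twist":[0,0,0,0],"gripper":[0.1,0.1,0.1,0.1]}' 25; python3 -c "
from h import *
feel()"
```

```text
time: 7.25
tcp_pos: [0.4556, 0.0443, 0.0892]
eef_rot: [0.996, -0.084, -0.0, 0.0]
ft_force: [0.2, 1.4, -0.7]
finger_gap: 0.0136
grip_force: 25.0
drawn 80.0 lateral -0.5 mm | F along -1.33 lateral(+x) -0.33 z -0.75 Mz -0.065 gap 0.0136 t 7.25 [0.4556 0.0443 0.0892]
```

```bash
python3 -m handwheel '{"travel":[[-0.0014,0.0055,0],[-0.0027,0.011,0],[-0.004,0.0165,0],[-0.0053,0.022,0]],"twist":[0,0,0,0],"gripper":[0.1,0.1,0.1,0.1]}' 25; python3 -c "
from h import *
feel()"
```

```text
time: 7.65
tcp_pos: [0.4511, 0.0338, 0.0892]
eef_rot: [0.996, -0.084, -0.0, 0.0]
ft_force: [0.5, -0.1, -1.2]
finger_gap: 0.0138
grip_force: 25.0
drawn 91.4 lateral -0.8 mm | F along -0.13 lateral(+x) 0.45 z -1.21 Mz -0.001 gap 0.0138 t 7.65 [0.4511 0.0338 0.0892]
```

```bash
python3 -m handwheel '{"travel":[[-0.0011,0.0055,0],[-0.0022,0.011,0],[-0.0034,0.0165,0],[-0.0046,0.022,0],[-0.0058,0.0275,0],[-0.007,0.033,0],[-0.0082,0.0385,0],[-0.0094,0.044,0],[-0.0106,0.05,0],[-0.0106,0.05,0]],"twist":[0,0,0,0,0,0,0,0,0,0],"gripper":[0.1,0.1,0.1,0.1,0.1,0.1,0.1,0.1,0.1,0.1]}' 25
python3 - <<'E'
from h import *
feel()
a=env.snapshot("side")
cv2.imwrite("pics/s2.png",cv2.resize(a[130:310,200:440],None,fx=3.3,fy=3.3,interpolation=cv2.INTER_CUBIC))
E
```

```text
time: 8.65
tcp_pos: [0.4417, 0.0101, 0.0892]
eef_rot: [0.996, -0.085, -0.0, 0.0]
ft_force: [0.0, -0.2, -1.3]
finger_gap: 0.0137
grip_force: 25.0
drawn 116.9 lateral -0.7 mm | F along 0.14 lateral(+x) 0.08 z -1.28 Mz -0.029 gap 0.0137 t 8.65 [0.4417 0.0101 0.0892]
```

View pics/s2.png

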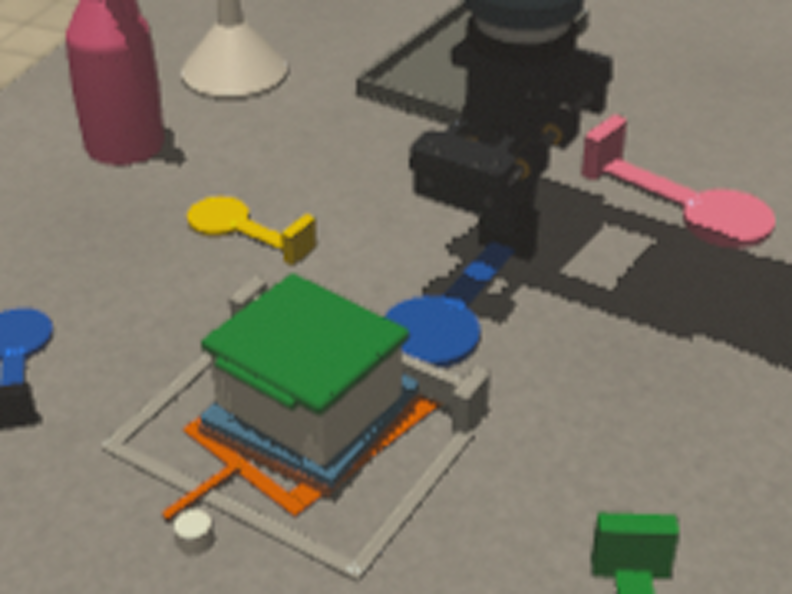

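The spreader is fully out, with the paddle at (432,330) clear of the fence and the stack upright. I'll pull it a little further, then lift and carry it over the tray.

```bash
python3 -m handwheel '{"travel":[[0,0.02,0],[0,0.04,0],[0,0.06,0],[0,0.06,-0.03],[0,0.06,-0.06],[0,0.06,-0.1],[0.03,0.1,-0.12],[0.08,0.15,-0.12],[0.13,0.22,-0.12],[0.17,0.29,-0.12],[0.2,0.36,-0.12],[0.23,0.43,-0.12],[0.26,0.5,-0.12],[0.29,0.56,-0.12],[0.31,0.61,-0.12],[0.32,0.64,-0.12],[0.324,0.656,-0.12],[0.324,0.656,-0.12],[0.324,0.656,-0.12],[0.324,0.656,-0.12]],"twist":[0,0,0,0,0,0,0,0,0,0,0,0,0,0,0,0,0,0,0,0],"gripper":[0.1,0.1,0.1,0.1,0.1,0.1,0.1,0.1,0.1,0.1,0.1,0.1,0.1,0.1,0.1,0.1,0.1,0.1,0.1,0.1]}' 30
python3 - <<'E'
from h import *
go(.5458,-.3408,.0945,-1.745)
cv2.imwrite("pics/t2.png",env.snapshot("side"))
E
```

```text
time: 10.7
tcp_pos: [0.5462, -0.3389, 0.1491]
eef_rot: [0.996, -0.084, -0.0, -0.0]
ft_force: [0.6, 0.8, -1.6]
finger_gap: 0.0138
grip_force: 30.0
tcp [ 0.5462 -0.3389  0.1491] yaw tool y -1.7387538588761966 travel shares [-0.0001  0.0039  0.1092] twist 0.0009941042351028942 F [ 0.6426  0.8085 -1.5528] t 10.7
```

View pics/t2.png

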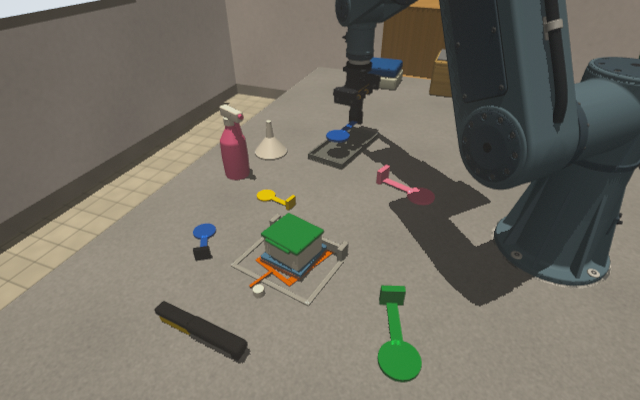

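The spreader hangs level over the tray, with the paddle at (338,136) and the stack still upright. Lowering it now.

```bash
python3 -m handwheel '{"travel":[[0,0.003,0.03],[0,0.003,0.06],[0,0.003,0.08],[0,0.003,0.09],[0,0.003,0.098],[0,0.003,0.102],[0,0.003,0.106],[0,0.003,0.108],[0,0.003,0.108]],"twist":[0,0,0,0,0,0,0,0,0],"gripper":[0.1,0.1,0.1,0.1,0.1,0.1,0.1,0.1,0.1]}' 30
```

```text
time: 11.65
tcp_pos: [0.5461, -0.3418, 0.0954]
eef_rot: [0.996, -0.084, 0.0, 0.0]
ft_force: [-0.3, -0.9, -0.6]
finger_gap: 0.0139
grip_force: 30.0
```

```bash
python3 -m handwheel '{"travel":[[0,0,0.002],[0,0,0.002],[0,0,0.002],[0,0,0.002],[0,0,0.002],[0,0,0.002],[0,0,0.002],[0,0,-0.04],[0,0,-0.1],[0,0,-0.18],[0,0,-0.26],[0,0,-0.34],[0,0,-0.34],[0,0,-0.34],[0,0,-0.34]],"twist":[0,0,0,0,0,0,0,0,0,0,0,0,0,0,0],"gripper":[0.1,0.1,0.2,0.3,0.4,0.45,0.45,0.45,0.45,0.45,0.45,0.45,0.45,0.45,0.45]}' 30
python3 - <<'E'
from h import *
a=env.snapshot("side");c=a[100:200,280:400]
cv2.imwrite("pics/s3.png",cv2.resize(np.hstack([c,a[200:300,230:350]]),None,fx=3.3,fy=3.3,interpolation=cv2.INTER_CUBIC))
E
```

```text
time: 13.15
tcp_pos: [0.5454, -0.3411, 0.2635]
eef_rot: [0.996, -0.084, -0.001, -0.001]
ft_force: [-0.2, 0.4, -0.6]
finger_gap: 0.0396
grip_force: 0.0
```

View pics/s3.png

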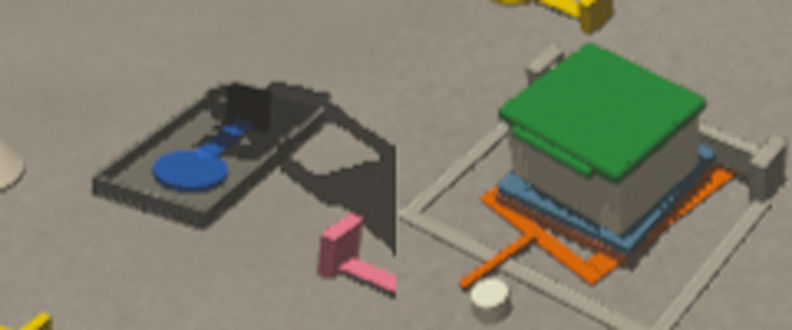

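The spreader lies flat in the tray, with the paddle at (190,170). The stack is intact at (605,140), and the gripper is clear.

```bash
python3 -c "
from cell import env
print(env.sign_off())"
```

```text
the job is handed in; nothing more can be done
None
```

The spreader is out of the rack and lying flat in the grey tray; the last picture showed the tiles and tub still stacked upright, and I handed the job in at about 13 s, though the hand-in returned no verdict.

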